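# Shut off the bench dust extractor and lift out its filter cassette

### The job

The filter of the bench dust extractor is due for cleaning: push the suction slider all the way to its off end (the red mark), which draws the yellow interlock strip off the orange filter cassette's locking lug. Then pinch the cassette's two dark spring catches together and lift it straight up out of its well, keeping it level so that no dust spills. Finish while holding it there, catches still pinched, about 5 cm clear above the extractor (do not put it down or let go), and leave the things lying around alone.

Things in the scene. Friction and masses are not known exactly. Their poses are not given: they have to be found in the camera images.
- dust_unit: Light grey bench dust extractor, fixed to the bench, 154 x 160 x 70 mm (along its x, y, z) with a dark base. Origin: centre of its underside on the bench; x points from its front (intake grille, slider) to its back, z up. Its flat top is 70 mm above the bench. The cassette's well (83 x 63 mm, open above) is centred 19 mm behind the origin (x = +19 mm).
- slider (a joint): Suction slider, travel 0 to 0.050 m: 0 = off, at the stop at the +y end (the robot's left) by the red mark; larger = further along the extractor's -y direction. It starts 25 to 50 mm from off. Friction 1.5 N, no spring: it stays where it is left. Its flat yellow strip (46 mm long in y, top 80 mm above the bench) covers the cassette's front lug and blocks lifting; less than 5 mm from off the lug is free.
- knob (a point): Centre of the top of the slider's black knob, 107 mm above the bench. The knob is 16 mm (extractor x) x 14 mm (extractor y) and stands 27 mm above the strip; it can be pinched across its 14 mm or pushed from its -y side. It lies at x = -53 mm, y = 41 mm - slider in the extractor's frame. Beside it, ends of the track stand 81 mm above the bench.
- cassette: Orange filter cassette with steel lug in front, about 0.23 kg (heavier or lighter with dust), lid 104 x 60 mm, body 80 x 60 x 44 mm below the lid. Origin: centre of its underside, 26 mm above the bench when seated; its axes are the extractor's when seated. Seated it rests on the extractor's top with 1.5 mm play around; its lid's top is then 76 mm above the bench and the bridge between the catches reaches 96 mm. 44 mm of it sit below the extractor's top.
- pinch (a point): Point midway between the two catch pads, 72 mm above the cassette's origin (98 mm above the bench when seated): pinch here, closing along the extractor's y.
- catch_left_pad (a point): Middle of the outer ribbed face of the +y catch: a dark upright tab, 32 mm wide (x) and 5 mm thick, its top 106 mm above the bench when seated, its face free down to the extractor's top. The two outer faces are 60 mm apart relaxed, 44 mm fully pinched; fingers need not go lower than 80 mm above the bench.
- catch_right_pad (a point): The same for the -y catch.
- catch_left (a joint): Travel of the +y catch towards the cassette's middle, 0 (relaxed, its hook 4 mm under the well's lip) to 0.008 m (stop). Spring: 2.7 N at rest, 6.3 N at the stop. The hook is free of the lip from about 0.004 m, surely from 0.0055 m. Squeeze both with 15 to 30 N to reach the stops and to carry the cassette by them.
- catch_right (a joint): The same for the -y catch.
- flux_pot: Bystander: small white pot with black lid, 49 mm across, 52 mm high. Origin under its centre.
- safety_glasses: Bystander: clear safety glasses with blue temples, 49 x 138 x 50 mm. Origin under its centre.
- slide_gauge: Bystander: small brass slide gauge lying flat, 44 x 122 x 11 mm. Origin under its centre.

How it is judged (in metres and radians):
On the way, in this order (a step that is already met when the one before it is completed fails the run):
1. the suction slider is at its off end, the cassette still seated (value of joint slider below 0.005 m and z of cassette in the frame of dust_unit below 0.036 m), for 0.2 s.
2. both catches are pinched while the cassette is still in its well (value of joint each of catch_left, catch_right above 0.004 m and z of cassette in the frame of dust_unit below 0.06 m), for 0.05 s.
At the end, for the whole second after the job is handed in: The slider is within 5 mm of off; the cassette hangs still in the fingers, both catches squeezed at least 5 mm, level within 0.2 rad, its underside 20 to 120 mm above the extractor's top, over the extractor (within about 70 mm of straight above its seat) and touching nothing but the fingers (value of joint slider below 0.005 m and z of cassette in the frame of dust_unit between 0.09 and 0.19 m and x of cassette in the frame of dust_unit between -0.05 and 0.09 m and y of cassette in the frame of dust_unit between -0.07 and 0.07 m and angle between cassette's own z axis and vertical below 0.2 rad and value of joint each of catch_left, catch_right above 0.005 m and contact force between the fingers and cassette above 2 N and contact force between dust_unit and cassette below 0.1 N and linear speed of cassette below 0.03 m/s); the arm keeps its last pose, push and grip.
It fails at once if the cassette is tipped by more than 0.4 rad (dust spills) (angle between cassette's own z axis and vertical above 0.4 rad).
It fails at once if a bystander is pushed more than 25 mm (distance of any of flux_pot, safety_glasses, slide_gauge from where it was at the start of the episode above 0.025 m).
It also fails if it takes over 38 s, if anything falls off the work surface, if the arm or the gripper's body presses on something with over 40 N, if the wrist force passes 120 N, or if a joint passes its speed limit or range.

### The arm

A 6-joint arm with a two-finger parallel gripper is mounted at the origin on the work surface; the furniture and walls round the work are solid. World frame = base frame: x ahead of the robot, y to its left, z up, the work surface at z = 0. Lengths are in m, angles in degrees, forces in N, time in s.
With the tool pointing down it reaches from about 0.4 to 0.825 m from the base axis. Payload 7 kg.
Tool frame: the origin (TCP) lies between the finger pads; the fingertips stand 17 mm ahead of it and the grasp point (between the pads) lies 2 mm behind it; x points along the fingers, y is the direction in which the jaws open and shut, and the axes are right-handed (so a half turn about x gives the same grasp; the last joint's range is limited). The gripper opens to 88 mm and grips with 3 to 60 N. Pads are 19 mm wide; open, the fingers measure 130 mm over their backs; the gripper's body (78 mm by 193 mm) begins 47 mm behind the grasp point.
Start: joints at [93.742, 20.546, 0.682, 0, -70.136, -16.507], TCP at [0.149, 0.658, 0.244] pointing down, gripper open.
Joint ranges: [-176.03, 176.03], [-82.01, 121.73], [-58.28, 71.71], [-173.87, 95.51], [-174.79, -0.11], [-173.66, 173.66]. Speed limits (degrees/s): [136.94, 136.94, 172.46, 180, 180, 180].

### API

Orientations are given as [roll, pitch, yaw] about the fixed x, y, z axes, in that order (R = Rz(yaw) Ry(pitch) Rx(roll)).
In Python, from plant import r gives the robot as it stands.
- The arm moves only by the shell command python3 -m jog 'ROWS' [FORCE]. ROWS is a JSON object of lists of equal length, an entry for each row: "fingers": the opening, from 0 (shut) to 1 (fully open); "dp": the shift along the tool's x, y, z in mm, a list of three; "twist": the turn about the tool's x in degrees. In form: {"fingers": [fingers, ...], "dp": [[dx, dy, dz], ...], "twist": [twist, ...]}. A call has exactly 5 rows; each row is the pose to reach, as a shift and turn from the pose measured when the call began, along the tool's axes at that moment; what a row does not reach only later rows make up. A row lasts 1/10 s, in which the tool goes at most 50 mm and 8.59 degrees, less where a joint would pass 70% of its speed; a pose out of reach is approached as far as the arm can. A call with a gripper value outside its range is refused whole. The fingers move at their own pace and stop on an object; FORCE is the grip in N (left out, the last holds). Time passes only in rows, so rows that repeat a pose let the fingers close, or fill a call up. It gives the time, the measured TCP pose, the force and the opening at its end, in the units of the state.
- r.get_state(): the state, without advancing time (a new reading comes with each control period).
- r.capture(name): name is "scene" or "top" or "wrist"; returns a dict with "frame" (420x560x3 uint8, red, green, blue), "intrinsics" (3x3 intrinsics, pixels), "D" ([k1, k2, p1, p2, k3] as OpenCV has them; the pictures are not rectified), "pose" (4x4, takes a point from camera to world coordinates). Camera axes: x right, y down, z forward; pixel columns grow to the right and rows downward; lengths in m; the calibration is good to about 2 mm. A picture is of the moment at which its call begins. There is no depth.
- r.close_job(): hands the job in, once; it reports no verdict.
The state is a dict: "time_s": time; "joints": joint angles; "qd": joint speeds; "joint_torque": joint torques, N m; "tcp_pos": TCP position; "eef_rot": TCP orientation; "contact_force": force on the tool from outside, world axes, zero at the start; "moment": the same for the moment, N m; "gripper_width": finger opening in m.
Only numpy, scipy, OpenCV 4.12 (cv2) and the standard library are available. Lean on these libraries where they do the work, as an engineer would, in place of code of your own. Each camera call takes 0.05 s, during which the arm holds its last target. There are 200 camera calls.

## Working session

There is one attempt and no reset: what is moved stays moved. The work goes in short steps, Python scripts to look and compute and a shell command to move; the robot and the scene stay as the last step left them, time stands still between calls to the robot, and variables do not carry over. Pictures are saved under pics/ and viewed, on a budget of 10 in all, crops included, one or two more only if the job needs it, and the job is handed in when it is done.

```bash
mkdir -p pics; python3 - <<'E'
from plant import r
import cv2,pickle,numpy as np
print(r.get_state())
d={}
for n in("scene","top","wrist"):
    c=r.capture(n);d[n]=c
    print(n,c["intrinsics"].tolist(),c["D"],np.round(c["pose"],3).tolist())
pickle.dump(d,open("c0.pkl","wb"))
for n in d: cv2.imwrite(f"pics/{n}0.png",cv2.resize(d[n]["frame"][:,:,::-1],(800,600),interpolation=cv2.INTER_CUBIC))
E
```

```text
{'time_s': 0.0, 'joints': array([ 9.37412152e+01,  2.05901791e+01,  6.30835826e-01, -1.90148476e-02,
       -7.01352807e+01, -1.65059839e+01]), 'qd': array([-0.0325175 ,  0.08633408, -0.10404894, -0.04713949, -0.04529556,
        0.05716066]), 'joint_torque': array([-9.23497246e-04, -5.82717991e+01,  2.93057799e+01,  6.99729323e+00,
        7.03147991e-03, -1.64432313e-04]), 'tcp_pos': array([0.14908106, 0.65783678, 0.242618  ]), 'eef_rot': array([ 95.80998402,  89.90370193, -96.96126069]), 'contact_force': array([-0.07619637, -0.4506435 ,  0.36924989]), 'moment': array([-0.02154255,  0.00669205, -0.03876158]), 'gripper_width': 0.0877553450076943}
scene [[483.36908985838545, 0.0, 282.0246681372531], [0.0, 483.36908985838545, 210.60917389361992], [0.0, 0.0, 1.0]] [-0.05163345  0.          0.          0.          0.        ] [[0.882, -0.232, 0.41, 0.047], [-0.471, -0.387, 0.793, -0.606], [-0.025, -0.893, -0.45, 0.479], [0.0, 0.0, 0.0, 1.0]]
top [[505.8478322471513, 0.0, 278.0610863931965], [0.0, 505.8478322471513, 211.42853339490077], [0.0, 0.0, 1.0]] [-0.0323373  0.         0.         0.         0.       ] [[0.014, -0.994, 0.107, 0.289], [-1.0, -0.014, -0.006, 0.077], [0.008, -0.107, -0.994, 1.177], [0.0, 0.0, 0.0, 1.0]]
wrist [[336.15365814046487, 0.0, 277.9954717782128], [0.0, 336.15365814046487, 211.1428077395752], [0.0, 0.0, 1.0]] [-0.05615838  0.          0.          0.          0.        ] [[-0.221, -0.941, -0.257, 0.218], [-0.975, 0.213, 0.057, 0.643], [0.001, 0.263, -0.965, 0.383], [0.0, 0.0, 0.0, 1.0]]
```

View pics/top0.png

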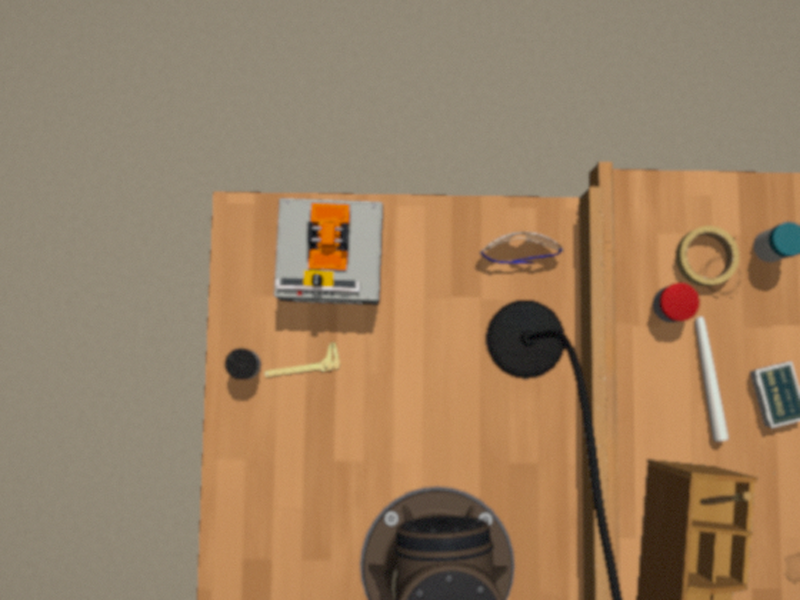

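View pics/scene0.png

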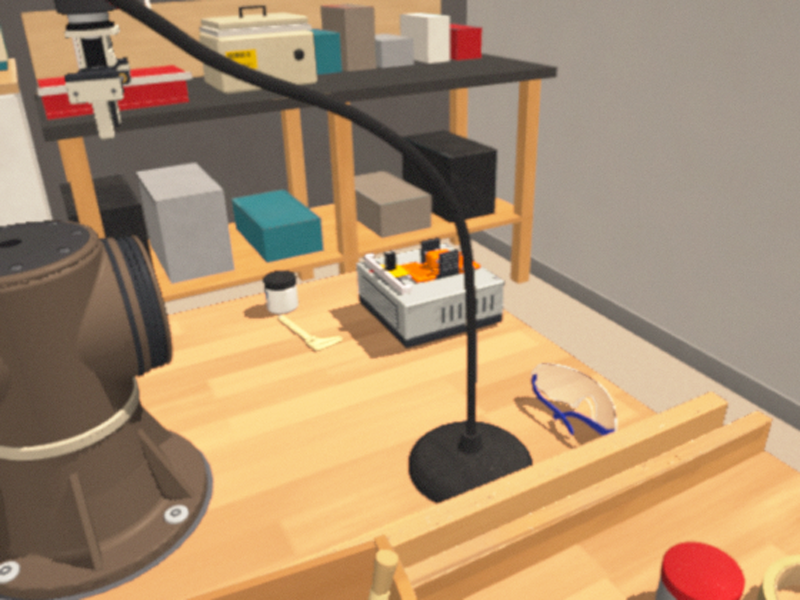

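Top view: the extractor's top face has corners at about (280,200), (382,203), (380,298) and (277,293). The slider knob is at (318,280), the cassette at (328,236), the pot at (242,363), the gauge at (305,367) and the glasses at (522,250). The lamp base is at (525,338). I'll take an enlarged crop for accuracy.

```bash
python3 - <<'E'
import cv2,pickle
d=pickle.load(open("c0.pkl","rb"))
f=d["top"]["frame"][130:220,180:280,::-1]
cv2.imwrite("pics/topcrop.png",cv2.resize(f,(800,720),interpolation=cv2.INTER_CUBIC)[:600] if 0 else cv2.resize(f,(660,594),interpolation=cv2.INTER_CUBIC))
E
```

```text
(no output)
```

View pics/topcrop.png

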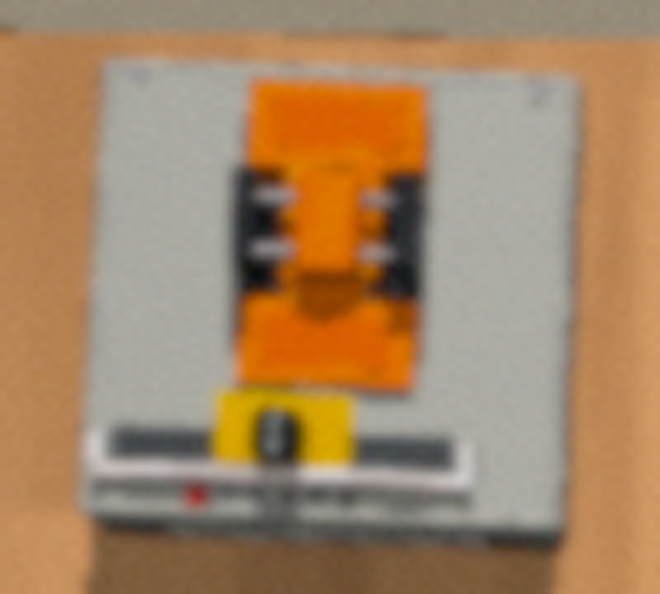

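The crop shows the top face corners at (103,62), (578,80), (560,527) and (88,512). The lid corners are at (250,82), (428,88), (412,390) and (240,380), and the knob top is at (278,428).

```bash
cat >h.py <<'E'
import cv2,numpy as np
def w(c,p,z):
    p=np.array(p,float).reshape(-1,1,2)
    n=cv2.undistortPoints(p,c["intrinsics"],c["D"]).reshape(-1,2)
    P=c["pose"];r=np.c_[n,np.ones(len(n))]@P[:3,:3].T;o=P[:3,3]
    return (o+r*((z-o[2])/r[:,2:]))[:,:2]
def proj(c,X):
    T=np.linalg.inv(c["pose"]);return cv2.projectPoints(np.array(X,float),cv2.Rodrigues(T[:3,:3])[0],T[:3,3],c["intrinsics"],c["D"])[0].reshape(-1,2)
def fit(m,x):
    m=np.array(m,float);mc=m.mean(0);xc=x.mean(0);a=m-mc;b=x-xc
    t=np.arctan2((a[:,0]*b[:,1]-a[:,1]*b[:,0]).sum(),(a*b).sum());R=np.array([[np.cos(t),-np.sin(t)],[np.sin(t),np.cos(t)]])
    return xc-R@mc,R,np.degrees(t),x-(xc-R@mc)-m@R.T
E
python3 - <<'E'
import pickle,numpy as np
from h import *
c=pickle.load(open("c0.pkl","rb"))["top"]
px=lambda L:np.array(L)/6.6+[180,130]-.5
X=w(c,px([(103,62),(578,80),(560,527),(88,512)]),.07)
o,R,t,e=fit([(.077,.08),(.077,-.08),(-.077,-.08),(-.077,.08)],X);print(o,t,e.round(4).tolist())
X=w(c,px([(250,82),(428,88),(412,390),(240,380)]),.076)
o2,_,t2,e2=fit([(.071,.03),(.071,-.03),(-.033,-.03),(-.033,.03)],X);print(o2,t2,e2.round(4).tolist())
k=w(c,px([(278,428)]),.107)[0];print("knob",k,R.T@(k-o))
E
```

```text
[0.49035753 0.17831472] -0.941946579003807 [[0.0001, 0.0009], [-0.0011, -0.0002], [0.0004, 0.0008], [0.0006, -0.0016]]
[0.49040176 0.17855899] -1.2309957793070494 [[-0.0009, 0.0002], [-0.0008, 0.0002], [0.0003, 0.0011], [0.0015, -0.0015]]
knob [0.43924023 0.19138065] [-0.05132519  0.01222384]
```

```bash
cat >>h.py <<'E'
from scipy.spatial.transform import Rotation as Ro
O=np.array([.4904,.1784]);YAW=-1.1
def Rt(s): return Ro.from_euler("xyz",s["eef_rot"],degrees=True).as_matrix()
def go(s,ex,ey,z):
    "extractor xy, world z of TCP -> dp mm in tool axes, twist options"
    a=np.radians(YAW);g=O+np.array([[np.cos(a),-np.sin(a)],[np.sin(a),np.cos(a)]])@[ex,ey]
    R=Rt(s);t=s["tcp_pos"];yy=np.array([-np.sin(a),np.cos(a),0])
    v=R.T@yy; tw=np.degrees(np.arctan2(v[2],v[1]))
    print("target",g,z,"dp",(R.T@(np.r_[g,z]-t)*1e3).round(1),"twist",tw.round(2),"or",((tw+360)%360-180).round(2),"xaxis",R[:,0].round(4),"yax",R[:,1].round(3),"F",s["contact_force"].round(1),"w",s["gripper_width"],"t",s["time_s"],"j",s["joints"].round(1))
E
python3 - <<'E'
from plant import r
from h import *
go(r.get_state(),-.053,.012,.17)
E
```

```text
target [0.43764014 0.19141525] 0.17 dp [  73.4  391.2 -384.5] twist 168.33 or -11.67 xaxis [-1.0e-04 -1.2e-03 -1.0e+00] yax [-0.221 -0.975  0.001] F [-0.1 -0.1  0.9] w 0.08785400439427891 t 0.15 j [ 93.7  20.6   0.6  -0.  -70.1 -16.5]
```

```bash
python3 -m jog '{"fingers":[0.6,0.6,0.6,0.6,0.6],"dp":[[0,30,-30],[0,62,-61],[0,95,-93],[0,128,-126],[0,160,-158]],"twist":[0,0,0,0,0]}'
python3 -m jog '{"fingers":[0.6,0.6,0.6,0.6,0.6],"dp":[[0,33,-32],[0,66,-65],[0,99,-97],[0,132,-130],[0,160,-158]],"twist":[0,0,0,0,0]}'
python3 - <<'E'
from plant import r
from h import *
go(r.get_state(),-.053,.012,.17)
E
```

```text
time_s: 0.65
tcp_pos: [0.2684, 0.4651, 0.2429]
eef_rot: [93.6, 89.9, -99.2]
contact_force: [1.0, 0.9, -0.2]
gripper_width: 0.055
time_s: 1.15
tcp_pos: [0.3877, 0.2721, 0.2433]
eef_rot: [96.4, 89.9, -96.4]
contact_force: [0.9, 0.9, 0.6]
gripper_width: 0.0527
target [0.43764014 0.19141525] 0.17 dp [ 73.4  67.6 -66.5] twist 168.34 or -11.66 xaxis [-1.0e-04 -1.2e-03 -1.0e+00] yax [-0.221 -0.975  0.001] F [0.9 0.9 0.6] w 0.05274771966343897 t 1.15 j [ 59.    1.3 -23.7   0.  -65.1  18.3]
```

```bash
python3 -m jog '{"fingers":[0.6,0.6,0.6,0.6,0.6],"dp":[[10,25,-25],[25,48,-47],[45,68,-66],[60,68,-66],[60,68,-66]],"twist":[-4,-8,-11.7,-11.7,-11.7]}'
python3 - <<'E'
from plant import r
from h import *
go(r.get_state(),-.053,.012,.102)
c=r.capture("wrist");cv2.imwrite("pics/w1.png",cv2.resize(c["frame"][:,:,::-1],(800,600),interpolation=cv2.INTER_CUBIC))
import pickle;pickle.dump(c,open("c1.pkl","wb"))
E
```

```text
time_s: 1.65
tcp_pos: [0.4363, 0.1894, 0.1814]
eef_rot: [50.6, 89.7, -130.6]
contact_force: [-0.1, 1.0, 0.2]
gripper_width: 0.0522
target [0.43764014 0.19141525] 0.102 dp [79.4 -2.4 -1.6] twist 179.91 or -0.09 xaxis [-0.0033 -0.0038 -1.    ] yax [-0.021 -1.     0.004] F [-0.1  1.   0.2] w 0.05224835172977689 t 1.65 j [ 47.3   4.8 -28.7   0.  -56.8  41.5]
```

View pics/w1.png

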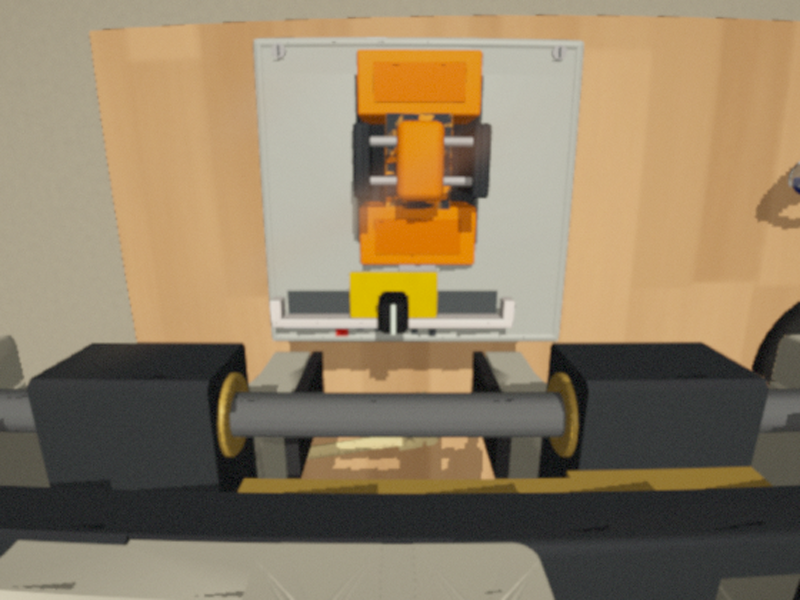

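Wrist view: the knob is at x≈393, between the fingers (image centre of the jaws ≈397). The unit's corners are at (257,40), (581,42), (560,340) and (275,340), and the lid's at (358,52), (481,52), (475,264) and (361,264).

```bash
python3 - <<'E'
import pickle
from h import *
c=pickle.load(open("c1.pkl","rb"))
px=lambda L:(np.array(L)+.5)*.7-.5
X=w(c,px([(257,40),(581,42),(560,340),(275,340)]),.07)
o,R,t,e=fit([(.077,.08),(.077,-.08),(-.077,-.08),(-.077,.08)],X);print(o,t,e.round(4).tolist())
X=w(c,px([(358,52),(481,52),(475,264),(361,264)]),.076)
o,R,t,e=fit([(.071,.03),(.071,-.03),(-.033,-.03),(-.033,.03)],X);print(o,t,e.round(4).tolist())
k=w(c,px([(393,300)]),.107)[0];print("knob",k,R.T@(k-o))
E
```

```text
[0.49149267 0.17764316] -1.0945147657921266 [[-0.0002, -0.0014], [-0.0008, 0.0019], [0.0003, -0.0001], [0.0007, -0.0005]]
[0.49114582 0.17807739] -1.0264049294020507 [[-0.0011, -0.001], [-0.0011, 0.001], [0.001, 0.0003], [0.0012, -0.0004]]
knob [0.44854547 0.19174196] [-0.04283829  0.01289927]
```

```bash
sed -i 's/O=np.array.*/O=np.array([.4909,.1781]);YAW=-1.05/' h.py
python3 -m jog '{"fingers":[0.5,0.5,0.5,0.5,0.5],"dp":[[10,-2.3,-1.8],[30,-2.3,-1.8],[55,-2.3,-1.8],[72,-2.3,-1.8],[79,-2.3,-1.8]],"twist":[0,0,0,0,0]}'
python3 -m jog '{"fingers":[0.3,0.1,0,0,0],"dp":[[0,0,0],[0,0,0],[0,0,0],[0,0,0],[0,0,0]],"twist":[0,0,0,0,0]}' 8
python3 - <<'E'
from plant import r
from h import *
go(r.get_state(),-.053,.041,.102)
E
```

```text
time_s: 2.2
tcp_pos: [0.4379, 0.1927, 0.1025]
eef_rot: [54.8, 89.7, -126.3]
contact_force: [0.0, 0.5, 0.3]
gripper_width: 0.044
time_s: 2.7
tcp_pos: [0.4382, 0.1929, 0.1032]
eef_rot: [60.4, 89.8, -120.7]
contact_force: [-0.1, -0.6, 3.9]
gripper_width: 0.0138
target [0.43866022 0.22006434] 0.102 dp [  1.1 -27.2   0.1] twist 179.98 or -0.02 xaxis [-0.0019 -0.0031 -1.    ] yax [-0.019 -1.     0.003] F [-0.1 -0.6  3.9] w 0.013785402620515343 t 2.7 j [ 47.4  10.6 -34.1   0.1 -45.5  41.5]
```

```bash
python3 -m jog '{"fingers":[0,0,0,0,0],"dp":[[0,-5,0],[0,-12,0],[0,-19,0],[0,-24,0],[0,-27,0]],"twist":[0,0,0,0,0]}'
python3 -m jog '{"fingers":[0,0,0,0,0],"dp":[[0,-1,0],[0,-2,0],[0,-2,0],[0,-2,0],[0,-2,0]],"twist":[0,0,0,0,0]}'
python3 - <<'E'
from plant import r
from h import *
go(r.get_state(),-.053,.041,.102)
c=r.capture("wrist");cv2.imwrite("pics/w2.png",cv2.resize(c["frame"][:,:,::-1],(800,600),interpolation=cv2.INTER_CUBIC))
E
```

```text
time_s: 3.2
tcp_pos: [0.4387, 0.2201, 0.1032]
eef_rot: [64.5, 89.7, -116.5]
contact_force: [4.8, -12.4, 5.9]
gripper_width: 0.0138
time_s: 3.7
tcp_pos: [0.4387, 0.2202, 0.1032]
eef_rot: [70.6, 89.5, -110.4]
contact_force: [5.2, -11.3, 4.2]
gripper_width: 0.0137
target [0.43866022 0.22006434] 0.102 dp [ 1.2  0.1 -0. ] twist -179.97 or 0.03 xaxis [-0.0029 -0.0078 -1.    ] yax [-0.018 -1.     0.008] F [  5.2 -11.3   4.2] w 0.013714360810988233 t 3.7 j [ 49.8  11.7 -32.6   0.2 -46.1  39. ]
```

```bash
python3 -m jog '{"fingers":[0.15,0.3,0.4,0.4,0.4],"dp":[[0,0,0],[0,0,0],[-10,1,0],[-35,1,0],[-60,1,0]],"twist":[0,0,0,0,0]}'
python3 - <<'E'
from plant import r
from h import *
go(r.get_state(),.019,.0,.18)
E
```

```text
time_s: 4.25
tcp_pos: [0.4386, 0.2198, 0.1643]
eef_rot: [68.4, 89.5, -112.6]
contact_force: [0.6, 1.3, 0.2]
gripper_width: 0.0342
target [0.50989681 0.17775183] 0.18 dp [-15.6  40.9 -72. ] twist -179.94 or 0.06 xaxis [-0.0035 -0.0083 -1.    ] yax [-0.017 -1.     0.008] F [0.6 1.3 0.2] w 0.03415297319863162 t 4.25 j [ 49.8   7.4 -28.3   0.2 -54.8  39.1]
```

View pics/w2.png

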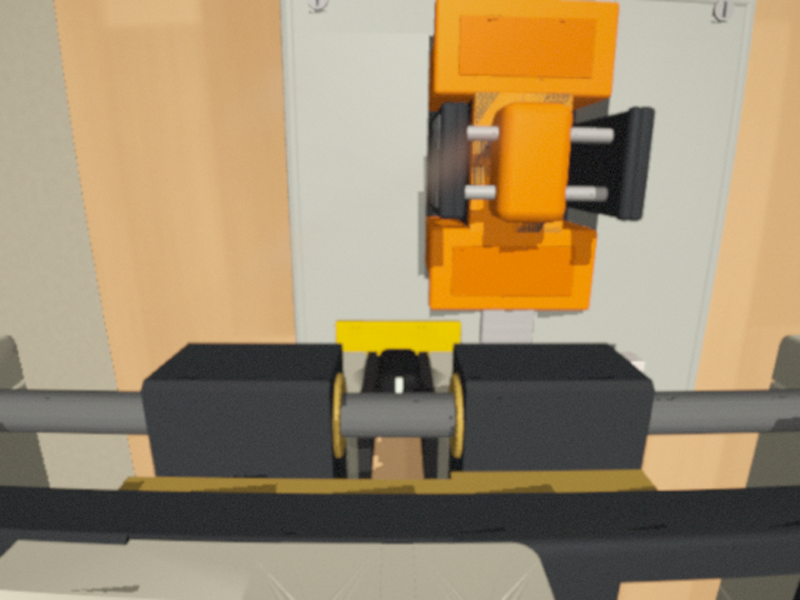

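The strip's right edge (x≈462) is now clear of the grey lug (x≈482–533), so the slider is off. Next I move over the cassette.

```bash
python3 -m jog '{"fingers":[1,1,1,1,1],"dp":[[-14,10,-18],[-16,22,-40],[-16,36,-62],[-16,41,-72],[-16,41,-72]],"twist":[0,0,0,0,0]}'
python3 - <<'E'
from plant import r
from h import *
go(r.get_state(),.019,.0,.098)
c=r.capture("wrist");cv2.imwrite("pics/w3.png",cv2.resize(c["frame"][:,:,::-1],(800,600),interpolation=cv2.INTER_CUBIC))
E
```

```text
time_s: 4.75
tcp_pos: [0.5107, 0.1774, 0.1806]
eef_rot: [68.7, 89.5, -112.4]
contact_force: [-1.1, -0.1, -0.0]
gripper_width: 0.0696
target [0.50989681 0.17775183] 0.098 dp [82.6 -1.   0.6] twist 179.98 or -0.02 xaxis [-0.0033 -0.0081 -1.    ] yax [-0.019 -1.     0.008] F [-1.1 -0.1 -0. ] w 0.06963656536923025 t 4.75 j [ 40.1  11.1 -21.3   0.3 -58.1  48.7]
```

View pics/w3.png

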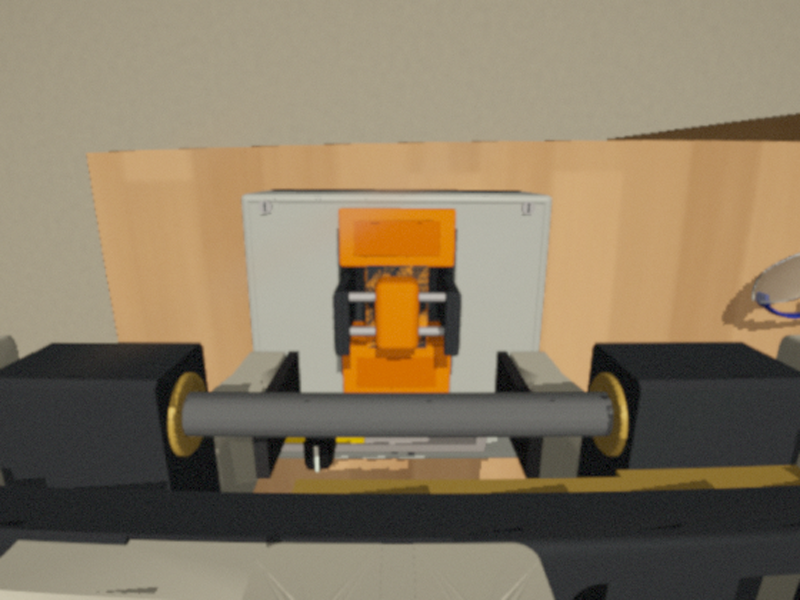

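The cassette's catches (335–460, centre 397) are centred between the fingers (298–497). I'll open fully and descend.

```bash
python3 -m jog '{"fingers":[1,1,1,1,1],"dp":[[0,-1,0],[10,-1,0.6],[25,-1,0.6],[35,-1,0.6],[40,-1,0.6]],"twist":[0,0,0,0,0]}'
python3 -m jog '{"fingers":[1,1,1,1,1],"dp":[[10,0,0],[22,0,0],[33,0,0],[40,0,0],[42,0,0]],"twist":[0,0,0,0,0]}'
python3 - <<'E'
from plant import r
from h import *
go(r.get_state(),.019,.0,.098)
E
```

```text
time_s: 5.3
tcp_pos: [0.5083, 0.1782, 0.139]
eef_rot: [61.0, 89.4, -120.0]
contact_force: [-0.1, 0.5, -0.4]
gripper_width: 0.0876
time_s: 5.8
tcp_pos: [0.5077, 0.1775, 0.0959]
eef_rot: [58.1, 89.3, -122.9]
contact_force: [1.2, 0.4, 0.2]
gripper_width: 0.0876
target [0.50989681 0.17775183] 0.098 dp [-2.1 -0.3 -2.2] twist -179.99 or 0.01 xaxis [-0.0067 -0.0103 -0.9999] yax [-0.018 -1.     0.01 ] F [1.2 0.4 0.2] w 0.08755541242255961 t 5.8 j [ 40.3  16.4 -27.2   0.3 -47.1  48.5]
```

```bash
python3 -m jog '{"fingers":[0.9,0.8,0.7,0.5,0.3],"dp":[[-2,0,-2],[-2,0,-2],[-2,0,-2],[-2,0,-2],[-2,0,-2]],"twist":[0,0,0,0,0]}' 24
python3 -m jog '{"fingers":[0.2,0.2,0.2,0.2,0.2],"dp":[[0,0,0],[0,0,0],[0,0,0],[0,0,0],[0,0,0]],"twist":[0,0,0,0,0]}'
python3 - <<'E'
from plant import r
from h import *
go(r.get_state(),.019,.0,.098)
E
```

```text
time_s: 6.3
tcp_pos: [0.5099, 0.1776, 0.0983]
eef_rot: [59.4, 89.3, -121.6]
contact_force: [-1.3, 0.5, 2.3]
gripper_width: 0.0534
time_s: 6.8
tcp_pos: [0.51, 0.1775, 0.0987]
eef_rot: [60.8, 89.3, -120.2]
contact_force: [-1.6, -0.8, 6.7]
gripper_width: 0.041
target [0.50989681 0.17775183] 0.098 dp [ 0.7 -0.3  0.1] twist -179.98 or 0.02 xaxis [-0.0058 -0.0099 -0.9999] yax [-0.018 -1.     0.01 ] F [-1.6 -0.8  6.7] w 0.041015283591088296 t 6.8 j [ 40.2  16.3 -26.8   0.3 -47.5  48.6]
```

```bash
python3 -m jog '{"fingers":[0.2,0.2,0.2,0.2,0.2],"dp":[[0,0,0],[0,0,0],[0,0,0],[0,0,0],[0,0,0]],"twist":[0,0,0,0,0]}'
python3 - <<'E'
from plant import r
from h import *
c=r.capture("scene")["frame"][140:260,230:390,::-1]
d=r.capture("wrist")["frame"][200:330,180:380,::-1]
cv2.imwrite("pics/w4.png",np.hstack([cv2.resize(c,(400,300),interpolation=3),cv2.resize(d,(400,300),interpolation=3)]))
E
```

```text
time_s: 7.3
tcp_pos: [0.51, 0.1775, 0.0988]
eef_rot: [60.8, 89.3, -120.2]
contact_force: [-0.9, 0.7, 3.1]
gripper_width: 0.0406
```

View pics/w4.png

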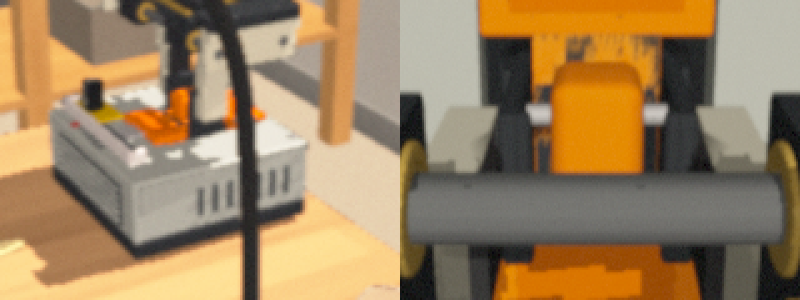

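Both catches look squeezed evenly against the bridge. I'll lift slowly and check the force.

```bash
python3 -m jog '{"fingers":[0.2,0.2,0.2,0.2,0.2],"dp":[[-2,0,0],[-4,0,0],[-7,0,0],[-10,0.1,0.1],[-12,0.1,0.1]],"twist":[0,0,0,0,0]}'
python3 - <<'E'
from plant import r
from h import *
go(r.get_state(),.019,.0,.193)
E
```

```text
time_s: 7.9
tcp_pos: [0.51, 0.1776, 0.1111]
eef_rot: [61.2, 89.4, -119.9]
contact_force: [-0.3, 0.3, -2.1]
gripper_width: 0.0414
target [0.50989681 0.17775183] 0.193 dp [-81.9   0.7   0.5] twist -179.97 or 0.03 xaxis [-0.0056 -0.0098 -0.9999] yax [-0.018 -1.     0.01 ] F [-0.3  0.3 -2.1] w 0.04137998964952804 t 7.9 j [ 40.2  15.5 -26.1   0.3 -49.1  48.6]
```

Force is about −2.1 N, which matches the cassette's weight, so nothing is jammed. Continuing up.

```bash
python3 -m jog '{"fingers":[0.2,0.2,0.2,0.2,0.2],"dp":[[-6,0.1,0],[-14,0.1,0.1],[-24,0.2,0.1],[-34,0.3,0.2],[-42,0.4,0.3]],"twist":[0,0,0,0,0]}'
python3 -m jog '{"fingers":[0.2,0.2,0.2,0.2,0.2],"dp":[[-8,0.1,0],[-18,0.2,0.1],[-28,0.2,0.1],[-36,0.3,0.2],[-40,0.4,0.3]],"twist":[0,0,0,0,0]}'
python3 -m jog '{"fingers":[0.2,0.2,0.2,0.2,0.2],"dp":[[0,0,0],[0,0,0],[0,0,0],[0,0,0],[0,0,0]],"twist":[0,0,0,0,0]}'
python3 - <<'E'
from plant import r
from h import *
go(r.get_state(),.019,.0,.193)
c=r.capture("scene")["frame"][100:260,210:410,::-1]
d=r.capture("wrist")["frame"][:,:,::-1]
cv2.imwrite("pics/w5.png",np.hstack([cv2.resize(c,(400,320),interpolation=3),cv2.resize(d,(400,320),interpolation=3)]))
E
```

```text
time_s: 8.4
tcp_pos: [0.5102, 0.1778, 0.1544]
eef_rot: [64.1, 89.4, -116.9]
contact_force: [0.5, 0.4, -1.2]
gripper_width: 0.0412
time_s: 8.9
tcp_pos: [0.5104, 0.178, 0.1955]
eef_rot: [67.8, 89.5, -113.2]
contact_force: [0.3, 0.2, -1.9]
gripper_width: 0.0414
time_s: 9.4
tcp_pos: [0.5103, 0.1779, 0.1952]
eef_rot: [65.8, 89.4, -115.2]
contact_force: [0.1, 0.6, -2.3]
gripper_width: 0.0411
target [0.50989681 0.17775183] 0.193 dp [2.2 0.1 0.4] twist -179.97 or 0.03 xaxis [-0.0041 -0.0088 -1.    ] yax [-0.018 -1.     0.009] F [ 0.1  0.6 -2.3] w 0.04111479247655728 t 9.4 j [ 40.2  10.3 -20.2   0.3 -60.   48.7]
```

View pics/w5.png

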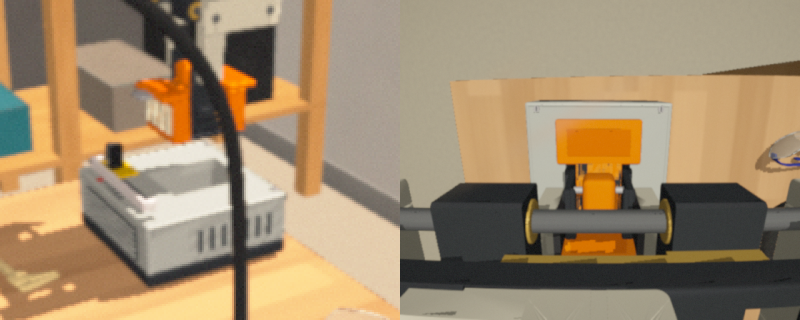

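The cassette hangs level about 5 cm above the empty well, with the slider still at the off end. Handing in.

```bash
python3 -c "
from plant import r
print(r.close_job()); s=r.get_state(); print(s['time_s'],s['tcp_pos'],s['contact_force'],s['gripper_width'])"
```

```text
the job is handed in; nothing more can be done
None
the job is handed in; nothing more can be done
```

I pinched the slider's knob and pushed it to its off stop. Then I pinched both catches, lifted the cassette straight up about 96 mm and handed the job in at about 9.5 s, still holding it.

**Slider:** it stopped where I had computed the off end, with about 11 N of resistance. The wrist picture showed the strip clear of the lug, and it was still there in the last picture.

**Cassette:** the last picture and readings show it level and still, about 52 mm above the extractor's top. The wrist reads about −2.3 N, which matches its weight. The gripper is holding at 24 N.

**Bystanders:** I never moved near them. The gauge and glasses looked undisturbed in the last views, but I did not measure any bystander again, and the pot was not in those views.

**One disagreement:** the gripper opening read 41 mm where full pinch should be 44 mm. I put this down to the finger pads giving under load; both catches looked fully squeezed. The catch travel itself could not be read directly, and the hand-in gives no verdict.

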